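Clip and clamp a glued blank

TASK

Take the orange-handled spring clamp off its wooden stand and clip it onto the top edge of the glued wooden blank, over the blue tape. Then pump the orange trigger of the blue bar clamp until its black pad presses the blank against the stop with the pad's red spring clearly squashed but not flat, gently so that the wood is not crushed, and finish still squeezing the trigger like that. Leave the other things on the bench where they are.

Things in the scene. Friction and masses are not known exactly. Their poses are not given: they have to be found in the camera images.
- clamp: blue bar clamp screwed to a fixed plank board (18 mm thick; x -215 to 145, y -95 to 95). Origin on the bench, z up, x = the way the jaw pushes. Black upright handle at x -143 to -128, 26 wide, up to z 150; the trigger stands in front of it. Housing below, up to z 78. Squeezing trigger and handle together along x, from above, drives the jaw; it stays (8 N friction) when the trigger springs back
- stop_face (a point): centre of the blue stop's face (60 wide, up to z 80), clamp x 98, 50 mm above the bench; the blank stands against it in a shallow groove between 12 mm high lips
- trigger: orange trigger lever, 24 mm wide, pivoted 85 mm above the bench, round tip. Full squeezes move the jaw 12 mm each (teeth 6 mm apart: the first part of the first squeeze may be idle); 1 mm at the tip is 0.9 mm of jaw. Squeezing takes 4 to 6 N while idle, 9 to 13 N while the jaw moves freely, and about 1 N more per N on the pad
- trigger_tip (a point): centre of the trigger's rounded tip (9 mm radius, 24 mm wide along the clamp's y), 130 mm above the bench, at clamp x -89 when released and -105 when fully squeezed (it swings towards the handle, i.e. to clamp -x)
- handle_back (a point): middle of the back face of the fixed handle, at the trigger tip's height (130 mm): the other finger goes behind it. Handle back to trigger front is 63 mm when released, 47 mm when fully squeezed
- trigger_angle (a joint): 0 = released, 0.36 rad = fully squeezed; a light spring returns it
- jaw_slide (a joint): advance of the jaw in m (starts at 0 to 0.022; grows towards the stop; the pad meets the blank at about 0.047)
- pad: black sprung pad on the front of the jaw, 40 wide x 36 high, 10 thick, with a red spring behind it
- pad_face (a point): centre of the pad's front face, 50 mm above the bench
- pad_squash (a joint): how far the pad's spring is squashed, m: 0 free, 0.010 flat. The spring pushes 3 N from the start and 1 N more per mm (13 N flat); beyond that all the force goes straight into the wood
- blank: wooden blank glued from three slats (light, dark, light), loose, standing on edge in the clamp's groove: 24 mm thick (its x, along the clamp's x), 150 long (y), 70 high. Origin in the centre of its underside, 18 mm above the bench; z up. Blue tape, 24 mm wide, is wrapped over the top edge at y = -50 mm (that is where the spring clamp belongs); 220 g
- clip: spring clamp (70 g, loose), upright on the stand's board, rubber jaws down, two orange handles up. Origin on its hinge, z up, x across the jaws. Handles 18 wide (y), 58 long; 40 mm above the hinge 49 mm over the outsides. Squeezed along x to 26 mm (firm stop, 9 N) the jaws open from 24 to about 40 mm; let go, they bite with 6 N. Board tops must stay over 5 mm below the hinge, now 16
- clip_mouth (a point): point midway between the clip's jaw pads (14 mm high, 20 wide), which hang 24 to 38 mm below the hinge; this point 31 mm below
- stand: fixed wooden stand for the spring clamp: foot 90 x 130 x 20 mm and an upright board 24 mm thick (x), 110 long (y), top 90 mm above the bench. Origin on the bench below its centre
- glue: bystander: yellow glue bottle, 56 mm across, 150 tall; leave it alone
- tape: bystander: yellow tape measure, 65 x 36 x 58 mm; leave it alone
- screwdriver: bystander: red-handled screwdriver lying flat; leave it alone
- mallet: bystander: wooden-handled hammer lying flat; leave it alone
- earmuffs: bystander: blue ear defenders, about 145 x 62 x 120 mm; leave it alone
- square: bystander: try square lying flat, wooden stock and 150 mm steel blade; leave it alone
- offcut: bystander: wooden offcut, 90 x 50 x 22 mm; leave it alone
Mind the look-alikes: they are no part of the job. What is shaped like the blank but purple is not meant.

How it is judged:
By the outcome, as a careful person would: the job done as asked, in the order asked, and still so for the second after the job is handed in, while the arm keeps its last pose, push and grip.
It also fails if it takes over 61 s, if anything falls off the work surface, if the arm or the gripper's body presses on something with over 40 N, if the wrist force passes 120 N, or if a joint passes its speed limit or range.

ROBOT

A 6-joint arm with a two-finger parallel gripper is mounted at the origin on the work surface. World frame = base frame: x ahead of the robot, y to its left, z up, the work surface at z = 0. Lengths are in m, angles in rad, forces in N, time in s.
With the tool pointing down it reaches from about 0.275 to 1 m from the base axis. Payload 8.4 kg.
Tool frame: the origin (TCP) lies midway between the tips of the shut fingers; the grasp point (between the pads) lies 19 mm behind it (robot.hold_point_z is the distance from the TCP to the grasp point, in m); x points along the fingers, y is the direction in which the jaws open and shut, and the axes are right-handed (so a half turn about x gives the same grasp; the last joint's range is limited). The gripper opens to 85 mm and grips with 20 to 120 N. Pads are 22 mm wide; open, the fingers measure 114 mm over their backs; the gripper's body (76 mm by 85 mm) begins 54 mm behind the grasp point. The pads swing forward as they close: fully open they stand 13 mm farther back than shut.
Start: joints at [1.114, 0.353, 1.633, -0, 1.155, -0.002], TCP at [0.275, 0.561, 0.231] pointing down, gripper open.
Joint ranges: [-2.63, 2.63], [-0.92, 2.1], [0.06, 2.66], [-1.3, 4.44], [0, 2.69], [-3.02, 3.02]. Speed limits (rad/s): [2.22, 2.22, 2.79, 3.14, 3.14, 3.14].

INTERFACE

Orientations are given as a rotation vector (axis times angle).
In Python, from rig import robot gives the robot as it stands.
- The arm moves only by the shell command python3 -m creep 'ROWS' [FORCE]. ROWS is JSON, a list that holds one entry, the list of rows, each a list of 7 numbers: the shift along the tool's x, y, z in mm, then the turn, a rotation vector about the tool's x, y, z in degrees, then the opening in per cent of the stroke, from 0 (shut) to 100 (fully open). A call has exactly 5 rows; each row is the pose to reach, as a shift and turn from the pose commanded when the call began, along the tool's axes at that moment; what a row does not reach only later rows make up. A row lasts 1/12 s, in which the tool goes at most 41.7 mm and 7.16 degrees, less where a joint would pass 70% of its speed; a pose out of reach is approached as far as the arm can. A call with a gripper value outside its range is refused whole. The fingers move at their own pace and stop on an object; FORCE is the grip in N (left out, the last holds). Time passes only in rows, so rows that repeat a pose let the fingers close, or fill a call up. It gives the time, the measured TCP pose, the force and the opening at its end, in the units of the state.
- robot.observe(): the state, without advancing time (a new reading comes with each control period).
- robot.get_image(name): name is "side" or "top"; returns a dict with "frame" (420x560x3 uint8, blue, green, red), "z_map" (420x560 float32, m along the optical axis (not along the pixel's ray), 0 where there is no reading), "mtx" (3x3 intrinsics, pixels), "dist_coeffs" ([k1, k2, p1, p2, k3] as OpenCV has them; the pictures are not rectified), "world_from_camera" (4x4, takes a point from camera to world coordinates). Camera axes: x right, y down, z forward; pixel columns grow to the right and rows downward; lengths in m; the calibration is good to about 2 mm. A picture is of the moment at which its call begins.
- robot.job_done(): hands the job in, once; it reports no verdict.
Trained networks look in a picture, given as the dict that the camera call returned (one of the last four; its "shot" number tells which), for a name from the list of things; names that differ only in an ending like _2 or _b are one class to them, and where a whole thing is asked for, a point or a joint stands for the part that bears it (a point fixed in the world has none). Each returns a list of dicts, best first, with "conf" (0 to 1); they miss things now and then, are a little off and sometimes report something else, mostly with a low value. They report only what shows in the picture. A call takes as long as a camera call. They do not tell look-alikes from the thing itself.
- robot.look_for(picture, thing): "bbox" ([centre column, centre row, width, height] in pixels, round what is visible of it).
- robot.mark_of(picture, thing): "position" ([column, row] in pixels: a listed point, or the origin of a listed thing).
The state is a dict: "time": time; "joint_pos": joint angles; "joint_velocities": joint speeds; "joint_torque": joint torques, N m; "tcp_pos": TCP position; "orientation": TCP orientation; "wrist_force": force on the tool from outside, world axes, zero at the start; "wrist_torque": the same for the moment, N m; "gripper_width": opening from 0.0 (shut) to 1.0 (fully open).
Only numpy, scipy, OpenCV 4.12 (cv2) and the standard library are available. Lean on these libraries where they do the work, as an engineer would, in place of code of your own. Each camera call takes 0.05 s, during which the arm holds its last target.

## Working session

There is one attempt and no reset: what is moved stays moved. The work goes in short steps, Python scripts to look and compute and a shell command to move; the robot and the scene stay as the last step left them, time stands still between calls to the robot, and variables do not carry over. Pictures are saved under pics/ and viewed, and the job is handed in when it is done.

```bash
ls; mkdir -p pics; python3 - <<'E'
from rig import robot
import cv2
print(robot.observe())
print(robot.hold_point_z)
for n in("side","top"):
    p=robot.get_image(n); cv2.imwrite(f"pics/{n}0.png",p["frame"]); print(n,p["mtx"],p["dist_coeffs"],p["world_from_camera"],p["shot"])
    for t in ("clamp","stop_face","trigger","trigger_tip","handle_back","pad_face","blank","clip","clip_mouth","stand"):
        try: print(t,[(round(d["conf"],2),[round(x) for x in d["bbox"]]) for d in robot.look_for(p,t)][:3])
        except Exception as e: print(t,e)
        print("  mark",[(round(d["conf"],2),[round(x,1) for x in d["position"]]) for d in robot.mark_of(p,t)][:3])
E
```

```text
pics
{'time': 0.0, 'joint_pos': array([ 1.11358860e+00,  3.53643931e-01,  1.63411514e+00,  1.26326221e-05,
        1.15517753e+00, -2.39102215e-03]), 'joint_velocities': array([ 0.00077648, -0.00077171, -0.00131831, -0.00198589, -0.00024634,
       -0.00095146]), 'joint_torque': array([-4.57595925e-04, -6.05263495e+01, -3.42062581e+01,  3.09356892e-05,
        9.29452654e-03, -1.23116749e-05]), 'tcp_pos': array([0.27435075, 0.56105772, 0.23057243]), 'orientation': array([ 0.35564051,  1.54153025, -0.35770659]), 'wrist_force': array([-0.32347446, -0.62799757,  0.32529812]), 'wrist_torque': array([ 0.05671045,  0.02761053, -0.026695  ]), 'gripper_width': 1.0011293976922209}
0.0187
side [[417.2045505    0.         276.26133027]
 [  0.         417.2045505  208.78261288]
 [  0.           0.           1.        ]] [-0.08180239  0.          0.          0.          0.        ] [[ 0.92132535 -0.26536385  0.28415073  0.14522438]
 [-0.38826449 -0.5899045   0.70799955 -1.01596235]
 [-0.02025569 -0.76262357 -0.64652533  1.04709127]
 [ 0.          0.          0.          1.        ]] 1
clamp [(0.9
[... 1576 characters left out ...]
gger [(0.54, [306, 210, 7, 12])]
  mark [(0.4, [307.1, 210.8])]
trigger_tip [(0.42, [306, 210, 5, 12])]
  mark [(0.71, [276.5, 214.2]), (0.48, [268.1, 215.4]), (0.38, [306.2, 207.2])]
handle_back [(0.81, [282, 214, 127, 72])]
  mark [(0.91, [323.9, 205.7])]
pad_face [(0.57, [259, 212, 10, 12])]
  mark [(0.6, [257.2, 214.3])]
blank [(0.98, [187, 246, 36, 50]), (0.9, [241, 213, 14, 55])]
  mark [(0.92, [242.3, 214.9]), (0.68, [190.2, 245.3])]
clip [(0.59, [382, 227, 30, 12])]
  mark [(0.71, [377.3, 227.3])]
clip_mouth [(0.73, [261, 214, 9, 12]), (0.68, [382, 230, 28, 13])]
  mark [(0.65, [374.6, 226.7]), (0.45, [275.3, 211.5])]
stand [(0.78, [367, 220, 36, 51])]
  mark [(0.57, [367.8, 217.8])]
```

```bash
python3 - <<'E'
import cv2
for n,(x0,y0,x1,y1) in {"side":(190,160,390,360),"top":(150,130,430,300)}.items():
    f=cv2.imread(f"pics/{n}0.png"); c=f[y0:y1,x0:x1]; s=600/max(c.shape[0],c.shape[1]*.75)
    s=min(s,800/c.shape[1],600/c.shape[0])
    cv2.imwrite(f"pics/{n}0c.png",cv2.resize(c,None,fx=s,fy=s,interpolation=cv2.INTER_CUBIC)); print(n,s)
E
```

```text
side 3.0
top 2.857142857142857
```

View pics/side0.png

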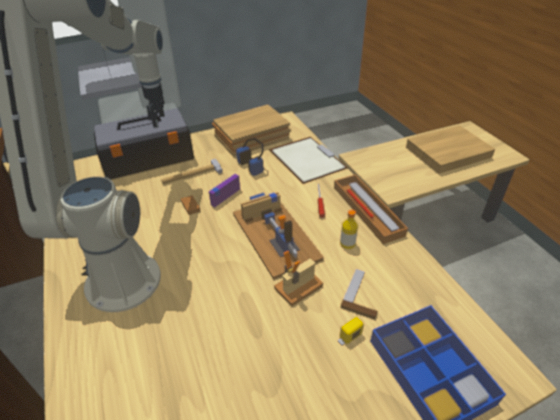

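View pics/top0.png

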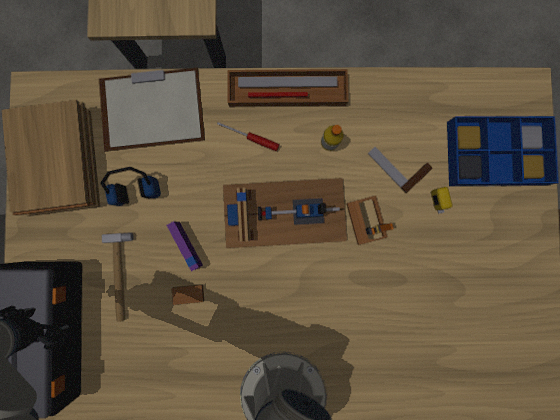

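View pics/side0c.png

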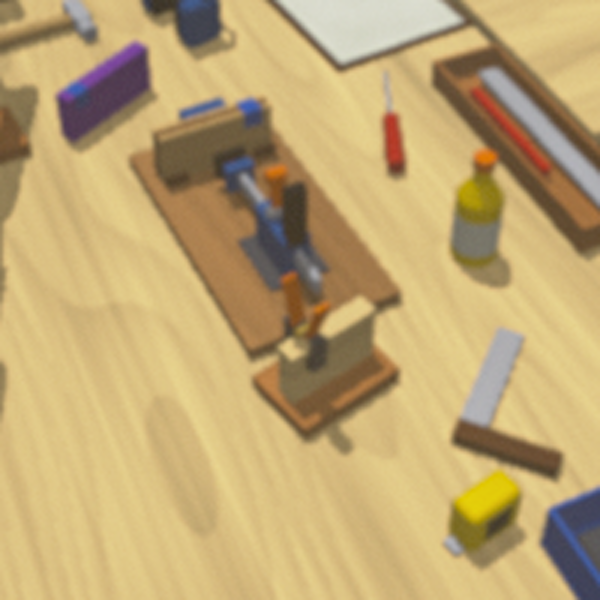

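View pics/top0c.png

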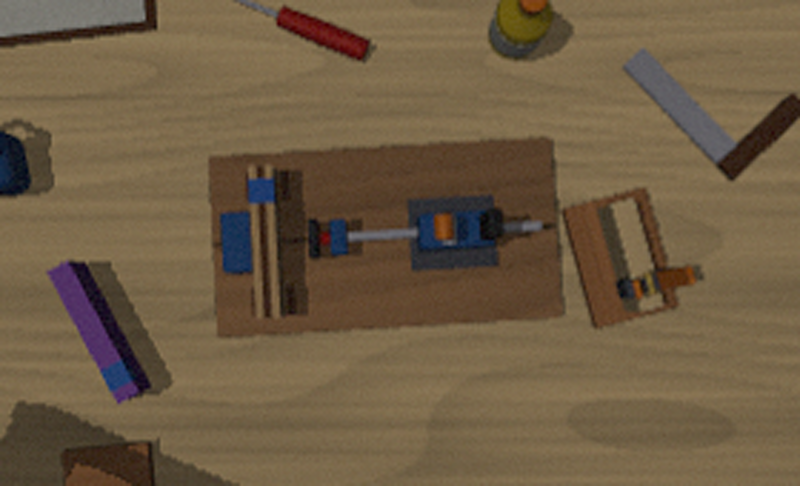

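```bash
cat > h.py <<'E'
import numpy as np,cv2
from rig import robot
from scipy.spatial.transform import Rotation as R
def cloud(p):
    h,w=p["z_map"].shape
    u,v=np.meshgrid(np.arange(w),np.arange(h))
    n=cv2.undistortPoints(np.stack([u,v],-1).reshape(-1,1,2).astype(float),p["mtx"],p["dist_coeffs"]).reshape(h,w,2)
    z=p["z_map"]; T=p["world_from_camera"]
    X=np.dstack([n[...,0]*z,n[...,1]*z,z])@T[:3,:3].T+T[:3,3]
    X[z==0]=np.nan
    return X
def ray(p,px,z):
    n=cv2.undistortPoints(np.array([[px]],float),p["mtx"],p["dist_coeffs"])[0,0]
    T=p["world_from_camera"]; d=T[:3,:3]@np.array([n[0],n[1],1]); o=T[:3,3]
    return o+d*(z-o[2])/d[2]
def proj(p,X):
    T=np.linalg.inv(p["world_from_camera"]); rv=cv2.Rodrigues(T[:3,:3])[0]
    return cv2.projectPoints(np.atleast_2d(np.array(X,float)),rv,T[:3,3],p["mtx"],p["dist_coeffs"])[0].reshape(-1,2)
E
python3 - <<'E'
from h import *
pt=robot.get_image("top"); ps=robot.get_image("side")
np.savez("shots.npz",t=pt["z_map"])
Xt=cloud(pt); Xs=cloud(ps)
np.set_printoptions(precision=4,suppress=True)
# bench check
print("bench",np.nanmedian(Xt[260:300,330:400,2]),np.nanstd(Xt[260:300,330:400,2]),np.nanmedian(Xs[300:330,180:230,2]),np.nanstd(Xs[300:330,180:230,2]))
def rect(X,box,zr):
    s=X[box[1]:box[3],box[0]:box[2]].reshape(-1,3); s=s[(s[:,2]>zr[0])&(s[:,2]<zr[1])]
    r=cv2.minAreaRect(s[:,:2].astype(np.float32)*1000); print(box,zr,len(s),r,"med",np.median(s,0))
    return s
for nm,X,cb,sb in(("top",Xt,(215,170,350,255),(345,190,400,250)),("side",Xs,(225,180,330,285),(270,255,330,310))):
    print(nm)
    rect(X,cb,(.013,.023)); rect(X,cb,(.080,.094)); rect(X,cb,(.120,.160))
    rect(X,sb,(.015,.026)); rect(X,sb,(.086,.094)); rect(X,sb,(.100,.18))
E
```

```text
bench -0.0005022618868261164 0.002325915440943034 0.0008247923252163725 0.0022109969007922062
top
(215, 170, 350, 255) (0.013, 0.023) 5885 ((543.6917114257812, -13.949478149414062), (190.1408233642578, 374.42449951171875), 2.9496123790740967) med [ 0.5371 -0.0199  0.0179]
(215, 170, 350, 255) (0.08, 0.094) 610 ((562.6478881835938, 34.56636047363281), (148.11248779296875, 257.0729064941406), 19.374204635620117) med [0.537  0.1131 0.0873]
(215, 170, 350, 255) (0.12, 0.16) 126 ((546.4820556640625, -82.83094787597656), (24.012840270996094, 61.04243850708008), 1.6438730955123901) med [ 0.5465 -0.069   0.1386]
(345, 190, 400, 250) (0.015, 0.026) 758 ((515.4141235351562, -236.65345764160156), (130.1522979736328, 125.53874206542969), 14.306495666503906) med [ 0.5199 -0.2332  0.0195]
(345, 190, 400, 250) (0.086, 0.094) 268 ((517.845458984375, -247.58206176757812), (109.18644714355469, 36.15935134887695), 14.463187217712402) med [ 0.5286 -0.251   0.0896]
(345, 190, 400, 250) (0.1, 0.18) 174 ((491.02203369140625, -261.0220642089844), (20.801055908203125, 56.7440071105957), 11.689982414245605) m
[... 360 characters left out ...]
 -0.056   0.089 ]
(225, 180, 330, 285) (0.12, 0.16) 234 ((519.6688842773438, -174.0148468017578), (242.40081787109375, 41.47103500366211), 72.40911865234375) med [ 0.5357 -0.1173  0.1389]
(270, 255, 330, 310) (0.015, 0.026) 1011 ((526.1717529296875, -230.93740844726562), (205.17364501953125, 178.3447265625), 66.54303741455078) med [ 0.5077 -0.2291  0.0198]
(270, 255, 330, 310) (0.086, 0.094) 195 ((518.524169921875, -256.5830383300781), (110.2700424194336, 47.14019775390625), 16.954740524291992) med [ 0.5244 -0.2575  0.0906]
(270, 255, 330, 310) (0.1, 0.18) 188 ((491.1163024902344, -265.00640869140625), (20.965238571166992, 53.02306365966797), 14.730263710021973) med [ 0.489  -0.265   0.1224]
```

```bash
cat > fit.py <<'E'
from h import *
from scipy.optimize import minimize
np.set_printoptions(precision=4,suppress=True)
ims=[robot.get_image("top") for _ in range(2)]+[robot.get_image("side") for _ in range(2)]
def avg(a,b):
    p=dict(a); p["z_map"]=np.where((a["z_map"]>0)&(b["z_map"]>0),(a["z_map"]+b["z_map"])/2,0); return p
pt,ps=avg(*ims[:2]),avg(*ims[2:])
import pickle; pickle.dump((pt,ps),open("s.pkl","wb"))
E
python3 fit.py; python3 - <<'E'
from h import *
import pickle
np.set_printoptions(precision=4,suppress=True)
pt,ps=pickle.load(open("s.pkl","rb"))
X=cloud(pt)
def mr(name,m):
    m=m.astype(np.uint8); n,l,st,c=cv2.connectedComponentsWithStats(m); k=1+np.argmax(st[1:,4]); m=(l==k)
    s=X[m]; r=cv2.minAreaRect(s[:,:2].astype(np.float32)*1000)
    c=s[:,:2].mean(0); w,V=np.linalg.eigh(np.cov((s[:,:2]-c).T)); 
    print(name,m.sum(),np.round(r[0],1),np.round(r[1],1),round(r[2],2),"pca c",c,"yaw of long",np.degrees(np.arctan2(V[1,1],V[0,1])), "len from std",np.sqrt(12*w),"z",np.median(s[:,2]))
box=np.zeros(X.shape[:2],bool)
def B(x0,y0,x1,y1):
    b=box.copy(); b[y0:y1,x0:x1]=1; return b
z=X[...,2]
mr("blank",B(225,180,258,250)&(z>.083)&(z<.097))
mr("board",B(215,170,350,255)&(z>.010))
mr("standboard",B(345,190,400,250)&(z>.083)&(z<.098))
mr("standall",B(345,190,400,250)&(z>.012))
mr("handle",B(313,195,340,225)&(z>.125))
mr("trig",B(300,195,313,225)&(z>.125))
mr("clip",B(345,190,405,250)&(z>.100))
for y in range(218,238): print(y,(z[y,360:405]*1000).round().astype(int))
E
```

```text
blank 464 [535.7 112.8] [149.8  24.3] 3.0 pca c [0.5355 0.1126] yaw of long -177.20177156078447 len from std [0.0244 0.1514] z 0.08790621952765987
board 7579 [543.4  -7. ] [190.5 360.4] 2.91 pca c [ 0.5418 -0.0067] yaw of long 92.82515599592132 len from std [0.1889 0.3551] z 0.018395492500097532
standboard 242 [ 535.4 -249.5] [77.5 25. ] 14.0 pca c [ 0.5351 -0.2486] yaw of long -165.67042054123286 len from std [0.0254 0.0756] z 0.08943518925810368
standall 1371 [ 519.7 -253.4] [130.3  90.9] 14.65 pca c [ 0.517 -0.247] yaw of long -166.07596150702483 len from std [0.0821 0.1252] z 0.02155356901798222
handle 59 [ 547.  -105.9] [13.4 23.9] 88.95 pca c [ 0.547 -0.106] yaw of long -179.7402886309293 len from std [0.015  0.0259] z 0.14944811662465307
trig 61 [545.5 -60.6] [16.3 24.1] 88.7 pca c [ 0.546  -0.0604] yaw of long 177.25614384888698 len from std [0.0184 0.0242] z 0.13608788779191028
clip 172 [ 491. -261.] [20.9 56.5] 11.77 pca c [ 0.4923 -0.2643] yaw of long 104.52740572455464 len from std [0.0188 0.0588] z 0.12230552785748205
218 [                  20                   20       
[... 9053 characters left out ...]
            0                   -4
                    1                    0                    2
                   -1                   -2                    1
                    1                    5                   -1
                    1                   -1                   -2
                   -2                    1                    0]
236 [21 21 21 16 21 21 19 21 22 35 46 58 74 85 91 89 87 91 87 89 90 92 89 20
 21 19 20 19  2  1 -1  3  0 -1  0  1 -2 -1  2 -2  1 -2  0  0  1]
237 [20 21 18 21 19 19 18 19 20 32 44 55 68 81 89 89 90 90 90 89 16 19 19 20
 18 18 -1  0  2  1  1 -1 -1  3  5  1 -2  0  3  1 -1  0  4 -1  2]<stdin>:22: RuntimeWarning: invalid value encountered in cast
```

```bash
python3 - <<'E'
from h import *
import pickle
np.set_printoptions(precision=4,suppress=True)
pt,ps=pickle.load(open("s.pkl","rb"))
e=np.array([np.cos(np.radians(14.4)),np.sin(np.radians(14.4))]);f=np.array([-e[1],e[0]])
c0=np.array([.5197,-.2534])
for n,p,b in(("top",pt,(350,195,405,250)),("side",ps,(275,240,330,310))):
    X=cloud(p)[b[1]:b[3],b[0]:b[2]].reshape(-1,3)
    s=X[(X[:,2]>.14)&(X[:,2]<.175)]; d=s[:,:2]-c0; a=d@e; c=d@f
    for m,k in((c>0,"+"),(c<=0,"-")): print(n,k,m.sum(),"e",np.percentile(a[m],[5,50,95]),"f",np.percentile(c[m],[5,50,95]),"z",s[m,2].max())
    s=X[(X[:,2]>.100)&(X[:,2]<.115)]; d=s[:,:2]-c0;print(" hinge",np.percentile(d@e,[5,50,95]),np.percentile(d@f,[5,50,95]))
for n,p,t in(("top",pt,""),("side",ps,"")):
    hsv=cv2.cvtColor(p["frame"],cv2.COLOR_BGR2HSV); X=cloud(p)
    b=(hsv[...,0]>100)&(hsv[...,0]<125)&(hsv[...,1]>110)&(X[...,2]>.084)&(X[...,2]<.098)&(abs(X[...,0]-.536)<.1)&(abs(X[...,1]-.11)<.04)
    print(n,"tape",b.sum(),np.median(X[b],0),X[b].min(0),X[b].max(0))
u=np.array([-np.sin(np.radians(2.9)),np.cos(np.radians(2.9))]);v=np.array([-u[1],u[0]])
o=np.array([.5405,.0275])
X=cloud(pt)[205:225,225:345].reshape(-1,3); d=X[:,:2]-o
m=abs(d@v)<.012
for lo in np.arange(-.15,.11,.004):
    k=m&(d@u>lo)&(d@u<=lo+.004)
    print(round(lo*1000),k.sum(),(np.nanmedian(X[k,2])*1000).round(1) if k.sum() else None,end=" | ")
T=R.from_rotvec(robot.observe()["orientation"]).as_matrix(); print("\n",T)
E
```

```text
top + 18 e [-0.0359 -0.0286 -0.021 ] f [0.0192 0.0251 0.0277] z 0.1643490675218484
top - 43 e [-0.0374 -0.0295 -0.0217] f [-0.0277 -0.0216 -0.0173] z 0.16259058239705304
 hinge [-0.0378 -0.0294 -0.0207] [-0.0102  0.0021  0.0234]
side + 46 e [-0.0386 -0.0311 -0.0224] f [0.0142 0.0189 0.0244] z 0.1635205703156266
side - 27 e [-0.0385 -0.0322 -0.0245] f [-0.0311 -0.0274 -0.0234] z 0.16475086110874193
 hinge [-0.0398 -0.0342 -0.0239] [-0.0262 -0.0142  0.0167]
top tape 73 [0.5846 0.1156 0.0882] [0.5092 0.1041 0.0846] [0.5962 0.1301 0.0929]
side tape 17 [0.5847 0.1078 0.0907] [0.575  0.0976 0.0861] [0.5927 0.1195 0.0934]
-150 2 20.7 | -146 0 None | -142 8 150.1 | -138 14 150.3 | -134 8 150.1 | -130 35 118.7 | -126 13 77.1 | -122 9 76.9 | -118 15 77.5 | -114 8 77.3 | -110 12 77.7 | -106 9 90.0 | -102 2 91.2 | -98 11 132.8 | -94 14 137.1 | -90 10 137.6 | -86 21 135.5 | -82 20 79.5 | -78 15 78.5 | -74 8 77.1 | -70 19 66.8 | -66 11 20.9 | -62 11 58.7 | -58 11 18.8 | -54 12 19.6 | -50 9 20.3 | -46 11 17.9 | -42 13 21.6 | -38 7 21.3 | -34 12 19.5 | -30 12 29.8 | -26 9 19.5 | -22 14 34.0 | -18 8 19.1 | -14 9 19.1 | -10 14 21.2 | -6 9 20.5 | -2 13 19.6 | 2 11 63.5 | 6 12 67.5 | 10 13 68.1 | 14 8 67.1 | 18 10 66.7 | 22 11 53.3 | 26 11 20.6 | 30 15 54.8 | 34 7 66.2 | 38 14 67.2 | 42 3 65.8 | 46 11 17.6 | 50 12 18.1 | 54 9 18.6 | 58 11 18.8 | 62 13 17.8 | 66 8 17.4 | 70 26 28.6 | 74 16 87.2 | 78 9 87.2 | 82 17 88.4 | 86 9 87.7 | 90 14 88.0 | 94 9 87.6 | 98 9 79.8 | 102 13 79.8 | 106 12 80.0 | 
 [[ 0.      0.4393  0.8983]
 [ 0.      0.8983 -0.4393]
 [-1.      0.      0.    ]]
```

```bash
cat > go.py <<'E'
# usage: go.py x y z yaw  (mm, deg) -> tool-frame shift and turn to reach it
import sys
from h import *
x,y,z,yaw=map(float,sys.argv[1:5])
o=robot.observe(); T=R.from_rotvec(o["orientation"])
a=np.radians(yaw); D=R.from_matrix(np.array([[0,np.cos(a),np.sin(a)],[0,np.sin(a),-np.cos(a)],[-1,0,0]]))
d=T.inv().apply(np.array([x,y,z])-o["tcp_pos"]*1000); r=np.degrees((T.inv()*D).as_rotvec())
print("t %.2f"%o["time"],"tcp",np.round(o["tcp_pos"]*1000,1),"shift",np.round(d,1),"turn",np.round(r,1),"F",np.round(o["wrist_force"],1),"w %.3f"%o["gripper_width"])
E
python3 go.py 490.9 -261.8 231 -75.6
```

```text
t 2.40 tcp [274.6 561.5 231.3] shift [ 3.000e-01 -6.445e+02  5.560e+02] turn [139.5  -0.   -0. ] F [ 0.7  0.7 -0.2] w 1.003
```

```bash
python3 - <<'E'
from h import *
import pickle
pt,ps=pickle.load(open("s.pkl","rb"))
a=cv2.resize(pt["frame"][195:250,345:405],None,fx=6,fy=6,interpolation=cv2.INTER_CUBIC)
b=cv2.resize(pt["frame"][180:250,220:280],None,fx=6,fy=6,interpolation=cv2.INTER_CUBIC)
c=np.zeros((420,760,3),np.uint8); c[:330,:360]=a; c[:420,380:740]=b
cv2.imwrite("pics/choice.png",c)
E
```

```text
(no output)
```

View pics/choice.png

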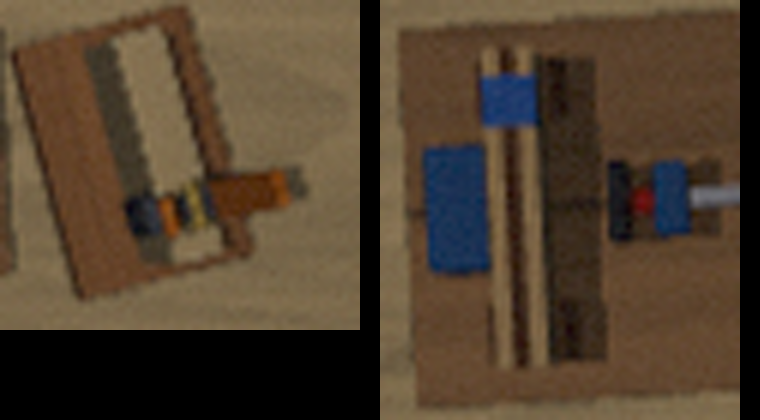

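Candidates, in top-view pixels: for the blank, light/dark/light at (241,213) with blue tape at (241,196), or purple at (187,246). I take the first. For the clip, the orange handles on the stand at (377,228), or the orange trigger at (306,210). I take the one on the stand. The crop confirms both choices.

```bash
python3 -m creep '[[[0,-31,27,7,0,0,100],[0,-62,54,14,0,0,100],[0,-93,81,21,0,0,100],[0,-124,108,28,0,0,100],[0,-155,135,35,0,0,100]]]'; python3 go.py 490.9 -261.8 231 -75.6
```

```text
time: 2.82
tcp_pos: [0.3278, 0.3612, 0.2313]
orientation: [0.834, 1.405, -0.833]
wrist_force: [1.2, -0.9, 0.0]
gripper_width: 1.002
t 2.82 tcp [327.8 361.2 231.3] shift [ 3.000e-01 -1.554e+02  6.250e+02] turn [104.2  -0.   -0. ] F [ 1.2 -0.9  0. ] w 1.002
```

```bash
python3 -m creep '[[[0,-9,39,7,0,0,100],[0,-18,78,14,0,0,100],[0,-28,117,21,0,0,100],[0,-38,156,28,0,0,100],[0,-48,195,35,0,0,100]]]'; python3 go.py 490.9 -261.8 231 -75.6
```

```text
time: 3.23
tcp_pos: [0.3802, 0.1673, 0.2316]
orientation: [1.291, 1.154, -1.29]
wrist_force: [2.0, 0.7, 0.3]
gripper_width: 0.997
t 3.23 tcp [380.2 167.3 231.6] shift [  0.6 157.7 414.2] turn [69.2 -0.1 -0. ] F [2.  0.7 0.3] w 0.997
```

```bash
python3 -m creep '[[[0,14,37,7,0,0,100],[0,28,74,14,0,0,100],[0,42,111,21,0,0,100],[0,56,148,28,0,0,100],[0,70,185,35,0,0,100]]]'; python3 go.py 490.9 -261.8 231 -75.6
```

```text
time: 3.65
tcp_pos: [0.4303, -0.0243, 0.2317]
orientation: [1.719, 0.775, -1.718]
wrist_force: [1.7, -0.1, -0.3]
gripper_width: 1.003
t 3.65 tcp [430.3 -24.3 231.7] shift [  0.7 202.5 138. ] turn [34.2 -0.1 -0. ] F [ 1.7 -0.1 -0.3] w 1.003
```

```bash
python3 -m creep '[[[0,33,22,7,0,0,100],[0,66,44,14,0,0,100],[0,99,67,21,0,0,100],[0,132,90,28,0,0,100],[0,165,112,34.2,0,0,100]]]'; python3 -m creep '[[[0,30,-4,0,0,0,100],[0,46,-5.3,0,0,0,100],[0,46,-5.3,0,0,0,100],[0,46,-5.3,0,0,0,100],[0,46,-5.3,0,0,0,100]]]';python3 go.py 490.9 -261.8 127 -75.6
```

```text
time: 4.07
tcp_pos: [0.4811, -0.2174, 0.2315]
orientation: [2.088, 0.263, -2.087]
wrist_force: [0.9, 0.7, -0.1]
gripper_width: 0.998
time: 4.48
tcp_pos: [0.4972, -0.2569, 0.231]
orientation: [2.083, 0.272, -2.085]
wrist_force: [0.4, 0.6, 0.7]
gripper_width: 1.001
t 4.48 tcp [ 497.2 -256.9  231. ] shift [104.    3.2   7.3] turn [0.4 0.  0.1] F [0.4 0.6 0.7] w 1.001
```

```bash
python3 -m creep '[[[10,3.2,7.3,0.4,0,0,100],[35,3.2,7.3,0.4,0,0,100],[60,3.2,7.3,0.4,0,0,100],[85,3.2,7.3,0.4,0,0,100],[104,3.2,7.3,0.4,0,0,100]]]'; python3 - <<'E'
from h import *
ps=robot.get_image("side");pt=robot.get_image("top")
a=cv2.resize(ps["frame"][210:310,250:350],None,fx=4,fy=4,interpolation=cv2.INTER_CUBIC)
b=cv2.resize(pt["frame"][180:280,335:435],None,fx=4,fy=4,interpolation=cv2.INTER_CUBIC)
cv2.imwrite("pics/grasp1.png",np.hstack([a,b]))
E
python3 go.py 490.9 -261.8 127 -75.6
```

```text
time: 4.9
tcp_pos: [0.4901, -0.2616, 0.1252]
orientation: [2.086, 0.265, -2.09]
wrist_force: [0.5, 0.5, -0.2]
gripper_width: 1.002
t 5.00 tcp [ 488.8 -261.   124.1] shift [-2.9  1.3 -1.9] turn [0.  0.3 0.2] F [0.6 0.5 0.5] w 1.001
```

View pics/grasp1.png

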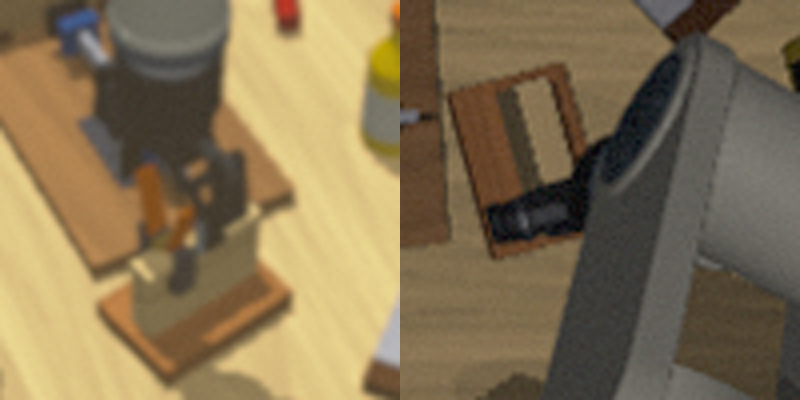

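```bash
python3 - <<'E'
from h import *
ps=robot.get_image("side")
o=robot.observe(); T=R.from_rotvec(o["orientation"]).as_matrix(); t=o["tcp_pos"]
P=np.array([t,t-.019*T[:,0],t-.03*T[:,0]+.0425*T[:,1],t-.03*T[:,0]-.0425*T[:,1],[.4909,-.2618,.106],[.4909,-.2618,.146]])
q=proj(ps,P); print(q.round(1))
im=cv2.resize(ps["frame"][200:320,230:350],None,fx=5,fy=5,interpolation=cv2.INTER_CUBIC)
for i,a in enumerate(q): cv2.circle(im,(int((a[0]-230+.5)*5),int((a[1]-200+.5)*5)),4,[(0,0,255),(0,255,255),(0,255,0),(255,0,255),(255,255,0),(255,255,255)][i],-1)
cv2.imwrite("pics/grasp2.png",im)
X=cloud(ps); 
for v in range(238,280,3): print(v,np.round(X[v,280:318:3,2]*1000).tolist())
E
python3 go.py 490.9 -261.8 127 -75.6
```

```text
[[291.  265.1]
 [291.1 260.7]
 [300.5 266.8]
 [282.1 249.9]
 [291.3 269.6]
 [291.3 260.4]]
238 [252.0, 264.0, 268.0, 276.0, 272.0, 275.0, 270.0, 265.0, 22.0, 18.0, 1.0, 1.0, 1.0]
241 [212.0, 228.0, 260.0, 263.0, 263.0, 263.0, 259.0, 255.0, 17.0, 15.0, 20.0, -2.0, 3.0]
244 [202.0, 174.0, 212.0, 230.0, 234.0, 243.0, 246.0, 244.0, 21.0, 19.0, 18.0, 18.0, 0.0]
247 [174.0, 169.0, 200.0, 225.0, 228.0, 231.0, 240.0, 238.0, 241.0, 25.0, 19.0, 20.0, 18.0]
250 [162.0, 151.0, 36.0, 27.0, 220.0, 220.0, 226.0, 231.0, 240.0, 243.0, 238.0, 17.0, 19.0]
253 [148.0, 140.0, 161.0, 155.0, 210.0, 212.0, 21.0, 204.0, 240.0, 235.0, 232.0, 18.0, 21.0]
256 [19.0, 19.0, 150.0, 146.0, 18.0, 205.0, 204.0, 201.0, 229.0, 218.0, 220.0, 22.0, 19.0]
259 [19.0, 17.0, 145.0, 135.0, 17.0, 20.0, 198.0, 20.0, 218.0, 212.0, 210.0, 20.0, 17.0]
262 [21.0, 18.0, 133.0, 127.0, 16.0, 22.0, 186.0, 191.0, 207.0, 195.0, 196.0, 92.0, 5.0]
265 [24.0, 19.0, 120.0, 120.0, 21.0, 153.0, 173.0, 183.0, 194.0, 194.0, 184.0, 82.0, 3.0]
268 [20.0, 16.0, 100.0, 111.0, 113.0, 135.0, 159.0, 166.0, 162.0, 89.0, 80.0, 69.0, -0.0]
271 [21.0, 19.0, 89.0, 109.0, 120.0, 113.0, 145.0, 150.0, 148.0, 71.0, 66.0, 57.0, 2.0]
274 [17.0, 11.0, 92.0, 94.0, 89.0, 110.0, 107.0, 75.0, 74.0, 55.0, 50.0, 38.0, 1.0]
277 [-3.0, 82.0, 93.0, 92.0, 90.0, 101.0, 91.0, 62.0, 57.0, 45.0, 36.0, 25.0, 20.0]
t 5.05 tcp [ 490.1 -261.8  126. ] shift [-1.   0.2 -0.8] turn [-0.   0.2  0.1] F [0.1 0.2 0.1] w 1.000
```

View pics/grasp2.png

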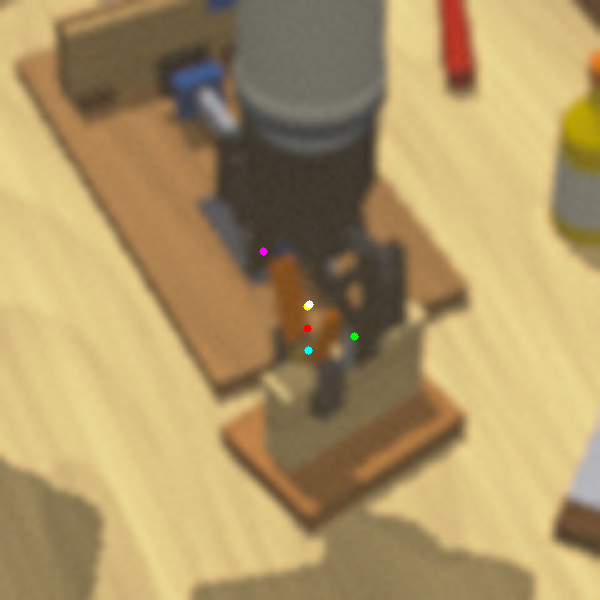

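```bash
python3 -m creep '[[[-1,0.2,-0.8,0,0,0,60],[-1,0.2,-0.8,0,0,0,45],[-1,0.2,-0.8,0,0,0,25],[-1,0.2,-0.8,0,0,0,15],[-1,0.2,-0.8,0,0,0,15]]]' 30;  python3 -m creep '[[[0,0,0,0,0,0,15],[0,0,0,0,0,0,15],[0,0,0,0,0,0,15],[0,0,0,0,0,0,15],[0,0,0,0,0,0,15]]]' 30; python3 go.py 490.9 -261.8 227 -75.6
```

```text
time: 5.47
tcp_pos: [0.4927, -0.2634, 0.129]
orientation: [2.089, 0.262, -2.087]
wrist_force: [-0.4, 0.2, -0.9]
gripper_width: 0.3
time: 5.88
tcp_pos: [0.4924, -0.2632, 0.1282]
orientation: [2.088, 0.263, -2.088]
wrist_force: [-0.1, -0.1, -0.5]
gripper_width: 0.261
t 5.88 tcp [ 492.4 -263.2  128.2] shift [-98.8  -1.8   1.1] turn [-0.1  0.   0. ] F [-0.1 -0.1 -0.5] w 0.261
```

```bash
python3 -m creep '[[[-5,0,0,0,0,0,15],[-15,0,0,0,0,0,15],[-35,0,0,0,0,0,15],[-60,0,0,0,0,0,15],[-80,0,0,0,0,0,15]]]' 30; python3 - <<'E'
from h import *
ps=robot.get_image("side");pt=robot.get_image("top")
a=cv2.resize(ps["frame"][190:310,240:360],None,fx=5,fy=5,interpolation=cv2.INTER_CUBIC)
cv2.imwrite("pics/lift1.png",a)
E
python3 go.py 586 115 220 -87.1
```

```text
time: 6.3
tcp_pos: [0.4927, -0.2634, 0.2106]
orientation: [2.089, 0.262, -2.087]
wrist_force: [0.9, -0.4, -0.9]
gripper_width: 0.26
t 6.40 tcp [ 494.5 -264.4  212.7] shift [  -8.  -344.8 -182.6] turn [11.4 -0.3 -0.2] F [ 0.1  0.3 -0.7] w 0.265
```

View pics/lift1.png

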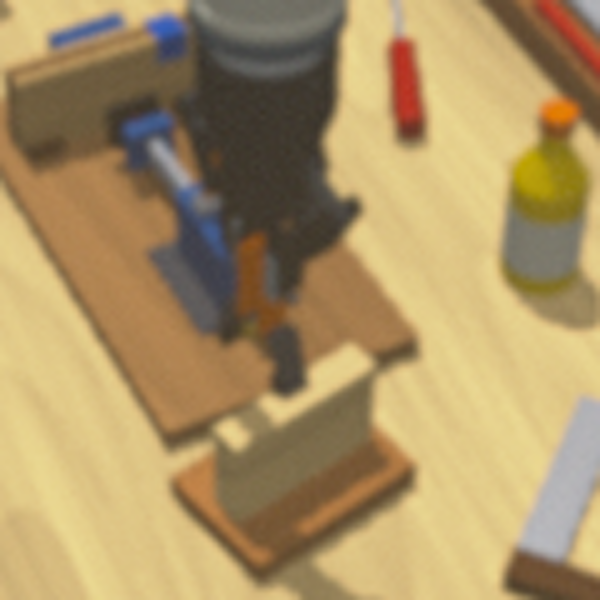

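```bash
python3 -m creep '[[[-20,-25,-13,1,0,0,15],[-38,-60,-32,3,0,0,15],[-38,-95,-50,5,0,0,15],[-38,-130,-69,7,0,0,15],[-38,-165,-87,9,0,0,15]]]' 30;  python3 go.py 586 115.4 245 -87.1
```

```text
time: 6.82
tcp_pos: [0.536, -0.0801, 0.2467]
orientation: [2.176, 0.099, -2.174]
wrist_force: [1.1, 0.3, -0.6]
gripper_width: 0.264
t 6.82 tcp [536.  -80.1 246.7] shift [   1.7 -190.2  -67.6] turn [ 2.3 -0.  -0. ] F [ 1.1  0.3 -0.6] w 0.264
```

```bash
python3 -m creep '[[[0,-37,-13,1,0,0,15],[0,-74,-26,2,0,0,15],[0,-111,-39,2.3,0,0,15],[0,-148,-53,2.3,0,0,15],[0,-180,-64,2.3,0,0,15]]]' 30; python3 -m creep '[[[0,-5,-2,0,0,0,15],[10,-7,-2,0,0,0,15],[20,-7,-2,0,0,0,15],[30,-7,-2,0,0,0,15],[40,-7,-2,0,0,0,15]]]' 30;  python3 go.py 586 115.4 205 -87.1
```

```text
time: 7.23
tcp_pos: [0.5829, 0.1059, 0.2461]
orientation: [2.194, 0.059, -2.194]
wrist_force: [0.5, -1.0, -1.0]
gripper_width: 0.265
time: 7.65
tcp_pos: [0.5836, 0.109, 0.2046]
orientation: [2.193, 0.056, -2.197]
wrist_force: [-0.4, -0.3, -0.5]
gripper_width: 0.269
t 7.65 tcp [583.6 109.  204.6] shift [-0.4 -6.3 -2.7] turn [ 0.1  0.1 -0. ] F [-0.4 -0.3 -0.5] w 0.269
```

```bash
python3 -m creep '[[[10,-6.3,-2.7,0,0,0,15],[20,-6.3,-2.7,0,0,0,15],[30,-6.3,-2.7,0,0,0,15],[40,-6.3,-2.7,0,0,0,15],[40,-6.3,-2.7,0,0,0,15]]]' 30; python3 - <<'E'
from h import *
ps=robot.get_image("side");pt=robot.get_image("top")
a=cv2.resize(ps["frame"][150:240,225:315],None,fx=6,fy=6,interpolation=cv2.INTER_CUBIC)
b=cv2.resize(pt["frame"][160:250,200:245],None,fx=6,fy=6,interpolation=cv2.INTER_CUBIC)
cv2.imwrite("pics/over1.png",np.hstack([a,b]))
X=cloud(ps)
o=robot.observe();t=o["tcp_pos"]
print("mark",[(round(d["conf"],2),np.round(d["position"],1)) for d in robot.mark_of(ps,"clip_mouth")],"expect",proj(ps,[t+[0,0,-.022-.031],t+[0,0,-.022]]).round(1))
print("clip",[(round(d["conf"],2),np.round(d["position"],1)) for d in robot.mark_of(ps,"clip")])
E
python3 go.py 586 115.4 126 -87.1
```

```text
time: 8.07
tcp_pos: [0.5855, 0.1165, 0.1638]
orientation: [2.191, 0.057, -2.198]
wrist_force: [-0.1, -0.1, -1.0]
gripper_width: 0.262
mark [(0.54, array([268.9, 189.1]))] expect [[272.4 188.9]
 [272.2 182.2]]
clip [(0.61, array([273.8, 186.7])), (0.48, array([270.5, 190.7]))]
t 8.27 tcp [587.2 116.9 166.7] shift [40.7  1.5  1.3] turn [ 0.1 -0.   0. ] F [ 0.4 -0.2 -1.1] w 0.260
```

View pics/over1.png

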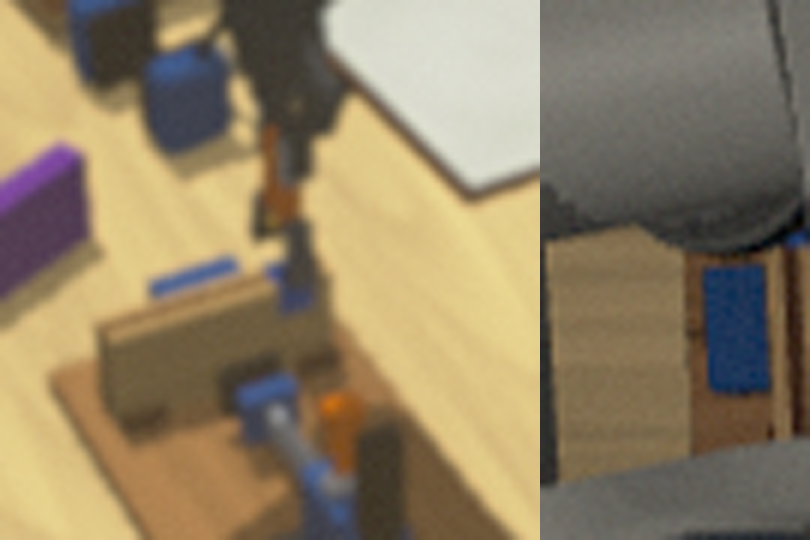

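```bash
cat > tcp.py <<'E'
from h import *
import sys
L=[]
for i in range(4):
    robot.get_image("top"); o=robot.observe(); L.append(np.r_[o["tcp_pos"]*1000,o["wrist_force"],o["gripper_width"]*85])
print("t %.2f"%o["time"],"mean",np.round(np.mean(L,0),1),"sd",np.round(np.std(L,0),1),np.round(np.degrees(R.from_rotvec(o["orientation"]).as_matrix()[:2,1]),1))
E
python3 tcp.py
```

```text
t 8.47 mean [ 5.872e+02  1.170e+02  1.669e+02 -4.000e-01  2.000e-01 -6.000e-01
  2.250e+01] sd [0.1 0.  0.  0.3 0.2 0.4 0.2] [  3.  -57.2]
```

```bash
python3 -m creep '[[[4,1.5,1.2,0,0,0,15],[12,1.5,1.2,0,0,0,15],[20,1.5,1.2,0,0,0,15],[24,1.5,1.2,0,0,0,15],[24,1.5,1.2,0,0,0,15]]]' 30; python3 -m creep '[[[4,0,0,0,0,0,15],[10,0,0,0,0,0,15],[15,0,0,0,0,0,15],[17,0,0,0,0,0,15],[17,0,0,0,0,0,15]]]' 30; python3 - <<'E'
from h import *
ps=robot.get_image("side")
a=cv2.resize(ps["frame"][150:240,225:315],None,fx=6,fy=6,interpolation=cv2.INTER_CUBIC)
cv2.imwrite("pics/over2.png",a)
E
python3 tcp.py
```

```text
time: 8.88
tcp_pos: [0.5847, 0.1151, 0.1406]
orientation: [2.191, 0.058, -2.197]
wrist_force: [-0.6, 0.5, 0.3]
gripper_width: 0.267
time: 9.3
tcp_pos: [0.5853, 0.1153, 0.1245]
orientation: [2.193, 0.058, -2.196]
wrist_force: [0.2, -0.4, -1.2]
gripper_width: 0.266
t 9.55 mean [ 5.858e+02  1.154e+02  1.254e+02 -1.000e-01 -4.000e-01 -5.000e-01
  2.240e+01] sd [0.1 0.  0.1 0.3 0.7 0.6 0.1] [  3.  -57.2]
```

View pics/over2.png

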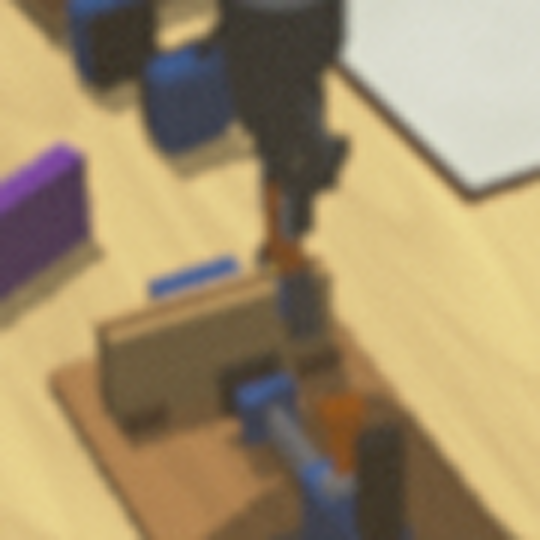

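```bash
python3 - <<'E'
from h import *
import pickle
ps=robot.get_image("side"); X=cloud(ps)
_,p0=pickle.load(open("s.pkl","rb")); X0=cloud(p0)
c=np.array([.5357,.1128]);u=np.array([-.0506,.9987]);v=np.array([-.9987,-.0506])
hsv=cv2.cvtColor(p0["frame"],cv2.COLOR_BGR2HSV)
b=(hsv[...,0]>100)&(hsv[...,0]<125)&(hsv[...,1]>110)
for nm,XX,m in(("tape front",X0,b),("jaw",X,np.ones_like(b))):
    d=XX[...,:2]-c; y=d@v*1000;x=d@u*1000;z=XX[...,2]*1000
    if nm=="jaw": k=(z>66)&(z<86)&(x<-15)&(x>-45)&(abs(y+50)<25)
    else: k=m&(z>60)&(z<95)&(abs(x)<22)&(abs(y+50)<35)
    print(nm,k.sum(),"y",np.percentile(y[k],[3,25,50,75,97]).round(1),"x",np.percentile(x[k],[5,50,95]).round(1),"z",np.percentile(z[k],[5,50,95]).round(1))
E
```

```text
tape front 17 y [-54.4 -49.9 -48.7 -42.5 -39.7] x [-17.   -7.9   3.9] z [86.6 90.7 93.1]
jaw 40 y [-64.5 -53.6 -44.7 -38.9 -31.9] x [-33.1 -27.1 -15.8] z [66.2 74.8 83.3]
```

```bash
python3 -m creep '[[[0,0,0,0,0,0,35],[0,0,0,0,0,0,50],[0,0,0,0,0,0,65],[0,0,0,0,0,0,85],[0,0,0,0,0,0,100]]]' 30; python3 -m creep '[[[0,0,0,0,0,0,100],[0,0,0,0,0,0,100],[-5,0,0,0,0,0,100],[-25,0,0,0,0,0,100],[-50,0,0,0,0,0,100]]]' 30; python3 - <<'E'
from h import *
ps=robot.get_image("side")
a=cv2.resize(ps["frame"][150:240,225:315],None,fx=6,fy=6,interpolation=cv2.INTER_CUBIC)
cv2.imwrite("pics/rel.png",a)
E
python3 go.py 548 -75 240 -87.1
```

```text
time: 10.02
tcp_pos: [0.5858, 0.1154, 0.1254]
orientation: [2.195, 0.058, -2.194]
wrist_force: [-0.2, -1.1, 0.1]
gripper_width: 0.897
time: 10.43
tcp_pos: [0.5844, 0.1151, 0.1744]
orientation: [2.19, 0.058, -2.198]
wrist_force: [1.0, 0.2, -0.1]
gripper_width: 1.001
t 10.48 tcp [587.6 115.7 180.6] shift [-59.7 188.3  49.4] turn [ 0.1 -0.3  0. ] F [ 2.  -0.3  4.6] w 0.999
```

View pics/rel.png

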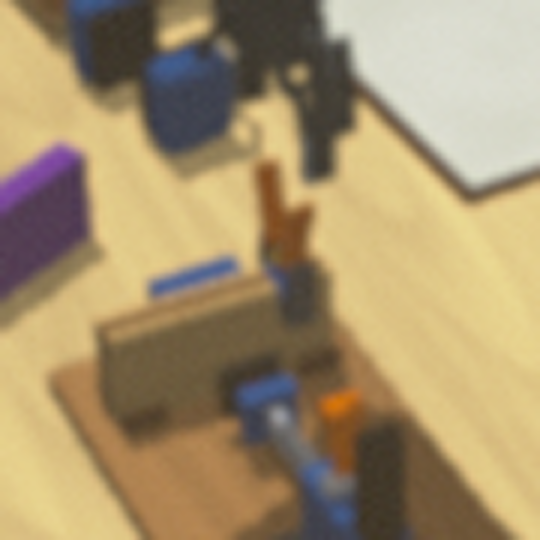

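```bash
python3 -m creep '[[[-30,0,0,0,0,0,100],[-60,0,0,0,0,0,100],[-60,30,8,0,0,0,100],[-60,70,18,0,0,0,100],[-60,110,29,0,0,0,100]]]' ; python3 go.py 546.1 -83.4 240 -87.1
```

```text
time: 10.9
tcp_pos: [0.5628, 0.0035, 0.2364]
orientation: [2.196, 0.061, -2.191]
wrist_force: [0.6, 0.3, -0.4]
gripper_width: 0.999
t 10.90 tcp [562.8   3.5 236.4] shift [-3.6 85.8 21.5] turn [ 0.3 -0.1 -0. ] F [ 0.6  0.3 -0.4] w 0.999
```

```bash
python3 -m creep '[[[0,35,8,0.3,0,0,100],[0,70,17,0.3,0,0,100],[10,86,21.5,0.3,0,0,100],[25,86,21.5,0.3,0,0,100],[40,86,21.5,0.3,0,0,100]]]' ; python3 - <<'E'
from h import *
pt=robot.get_image("top");ps=robot.get_image("side")
cv2.imwrite("pics/top2.png",pt["frame"]);
a=cv2.resize(pt["frame"][170:260,210:360],None,fx=5,fy=5,interpolation=cv2.INTER_CUBIC)
cv2.imwrite("pics/hov.png",a)
cv2.imwrite("pics/hovs.png",cv2.resize(ps["frame"][150:270,225:345],None,fx=5,fy=5,interpolation=cv2.INTER_CUBIC))
E
python3 tcp.py
```

```text
time: 11.32
tcp_pos: [0.5459, -0.0846, 0.1958]
orientation: [2.2, 0.049, -2.196]
wrist_force: [0.6, 0.4, -1.0]
gripper_width: 0.999
t 11.62 mean [ 5.458e+02 -8.300e+01  1.958e+02  1.000e-01  5.000e-01  2.000e-01
  8.510e+01] sd [0.5 0.1 0.6 0.4 0.3 0.5 0.1] [  2.8 -57.2]
```

View pics/hov.png

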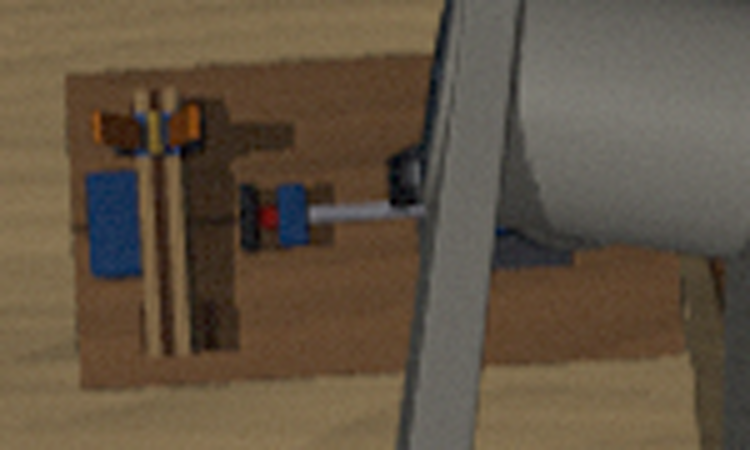

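View pics/hovs.png

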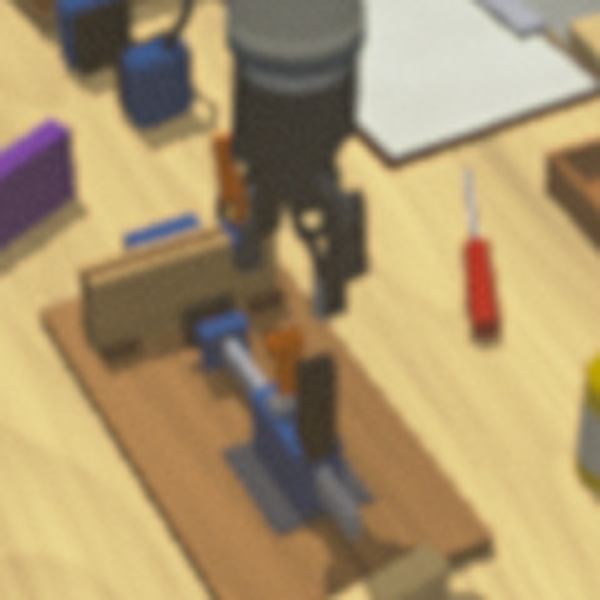

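```bash
python3 -m creep '[[[12,0,0,0,0,0,100],[24,0,0,0,0,0,100],[36,0,0,0,0,0,100],[48,0,0,0,0,0,100],[50,0,0,0,0,0,100]]]' ; python3 tcp.py; python3 -m creep '[[[10,0,0,0,0,0,100],[20,0,0,0,0,0,100],[30,0,0,0,0,0,100],[41,0,0,0,0,0,100],[41,0,0,0,0,0,100]]]' ;  python3 - <<'E'
from h import *
ps=robot.get_image("side")
cv2.imwrite("pics/str.png",cv2.resize(ps["frame"][150:270,225:345],None,fx=5,fy=5,interpolation=cv2.INTER_CUBIC))
E
python3 tcp.py
```

```text
time: 12.03
tcp_pos: [0.544, -0.0827, 0.1423]
orientation: [2.193, 0.054, -2.202]
wrist_force: [-0.9, -0.1, -0.1]
gripper_width: 1.001
t 12.23 mean [ 5.451e+02 -8.300e+01  1.442e+02  5.000e-01 -0.000e+00  6.000e-01
  8.500e+01] sd [0.6 0.1 0.9 0.7 0.4 0.8 0.1] [  2.7 -57.2]
time: 12.65
tcp_pos: [0.544, -0.0828, 0.1016]
orientation: [2.193, 0.053, -2.202]
wrist_force: [-0.3, 0.6, 0.2]
gripper_width: 1.001
t 12.90 mean [ 5.457e+02 -8.310e+01  1.041e+02  1.000e-01  3.000e-01  1.000e-01
  8.510e+01] sd [0.3 0.1 0.5 0.2 0.4 0.2 0.2] [  2.7 -57.2]
```

View pics/str.png

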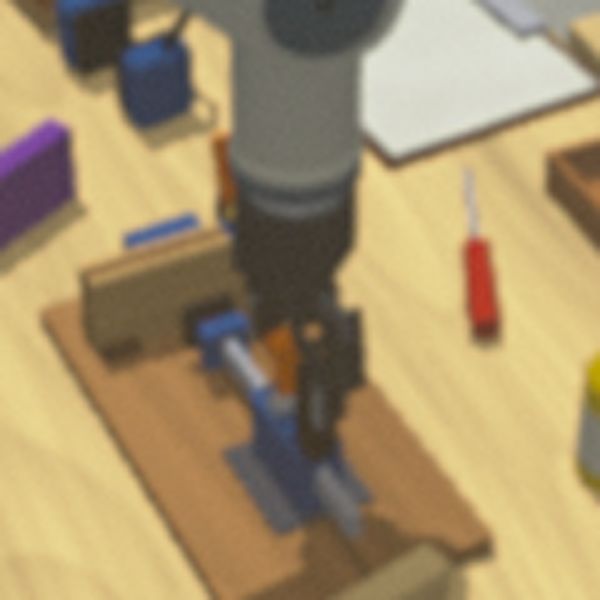

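```bash
cat > pad.py <<'E'
from h import *
import sys
c=np.array([.5405,.0280]);u=np.array([-.0506,.9987]);v=np.array([-.9987,-.0506])
ims=[robot.get_image("top") for _ in range(2)]
p=ims[-1]; o=robot.observe()
# sample intensities along clamp x at y=0, z=65mm
xs=np.arange(-10,92,1.)
G=[]
for y in (-6,-3,0,3,6):
    P=np.array([np.r_[c+(x*u+y*v)/1000,.066] for x in xs]); G.append(proj(p,P))
f=np.mean([i["frame"].astype(np.float32) for i in ims],0)
S=np.mean([cv2.remap(f,g[:,0].astype(np.float32)[None],g[:,1].astype(np.float32)[None],cv2.INTER_LINEAR)[0] for g in G],0)
b,g_,r=S.T
blue=b-r; red=r-g_; 
def edges(s,th):
    m=s>th; k=np.flatnonzero(np.diff(m.astype(int))); return [(round(xs[i]+(th-s[i])/(s[i+1]-s[i]),1),'+' if m[i+1] else '-') for i in k]
print("t %.2f"%o["time"],"w mm %.1f"%(o["gripper_width"]*85),"tcp",np.round(o["tcp_pos"]*1000,1),"F",np.round(o["wrist_force"],1))
print("blue",edges(blue,40),"red",edges(red,45),"bright",edges(S.sum(1),170))
if len(sys.argv)>1:
    cv2.imwrite(sys.argv[1],cv2.resize(p["frame"][185:245,220:300],None,fx=9,fy=9,interpolation=cv2.INTER_CUBIC))
    print(np.c_[xs,S].round().astype(int)[::2].tolist())
E
python3 pad.py pics/pad0.png
```

```text
t 13.00 w mm 85.0 tcp [546.  -83.1 104.8] F [-0.  -0.5 -0.5]
blue [(np.float64(6.1), '+'), (np.float64(19.2), '-')] red [(np.float64(22.5), '+'), (np.float64(29.7), '-')] bright [(np.float64(3.3), '-'), (np.float64(74.5), '+'), (np.float64(84.2), '-')]
[[-10, 77, 78, 85], [-8, 77, 77, 83], [-6, 77, 77, 83], [-4, 77, 78, 83], [-2, 78, 79, 85], [0, 80, 81, 88], [2, 73, 73, 77], [4, 54, 46, 47], [6, 68, 45, 29], [8, 77, 46, 23], [10, 80, 48, 24], [12, 80, 47, 23], [14, 82, 49, 23], [16, 84, 50, 23], [18, 86, 52, 25], [20, 60, 38, 43], [22, 35, 27, 66], [24, 19, 24, 84], [26, 18, 22, 87], [28, 19, 23, 81], [30, 18, 22, 65], [32, 15, 15, 41], [34, 20, 19, 30], [36, 27, 26, 27], [38, 30, 28, 27], [40, 31, 28, 28], [42, 32, 35, 41], [44, 37, 53, 73], [46, 31, 45, 63], [48, 27, 39, 54], [50, 26, 37, 50], [52, 24, 36, 49], [54, 23, 35, 49], [56, 24, 36, 50], [58, 24, 36, 50], [60, 24, 36, 50], [62, 24, 36, 50], [64, 24, 35, 50], [66, 26, 37, 51], [68, 26, 37, 49], [70, 24, 35, 45], [72, 23, 32, 40], [74, 35, 50, 62], [76, 53, 79, 97], [78, 64, 93, 116], [80, 68, 99, 122], [82, 62, 91, 113], [84, 39, 59, 78], [86, 27, 41, 62], [88, 21, 32, 54], [90, 21, 34, 55]]
```

View pics/pad0.png

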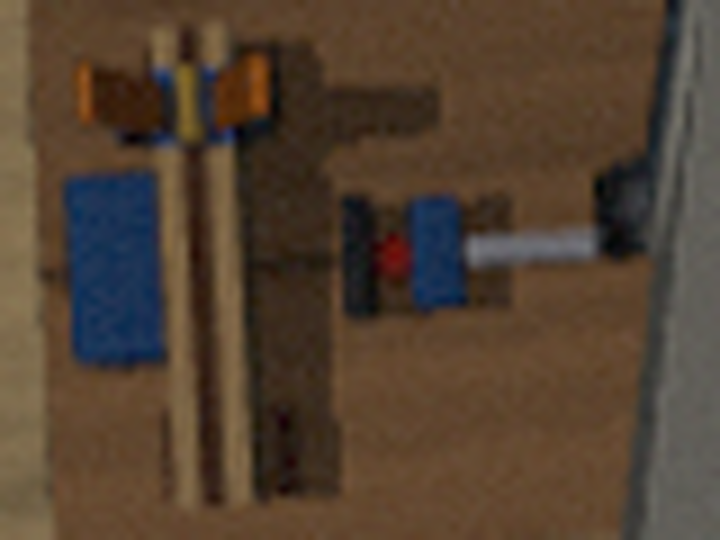

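```bash
python3 -m creep '[[[0,1.5,0,0,0,0,74],[0,4,0,0,0,0,68],[0,6.5,0,0,0,0,62],[0,9.3,0,0,0,0,55],[0,9.3,0,0,0,0,55]]]' 30; python3 -m creep '[[[0,0,0,0,0,0,55],[0,0,0,0,0,0,55],[0,0,0,0,0,0,55],[0,0,0,0,0,0,55],[0,0,0,0,0,0,55]]]'; python3 pad.py; python3 tcp.py
```

```text
time: 13.42
tcp_pos: [0.5468, -0.0919, 0.1055]
orientation: [2.2, 0.053, -2.196]
wrist_force: [-1.3, 4.7, 9.8]
gripper_width: 0.549
time: 13.83
tcp_pos: [0.5469, -0.0919, 0.1054]
orientation: [2.2, 0.053, -2.196]
wrist_force: [-1.4, 4.8, 9.5]
gripper_width: 0.548
t 13.93 w mm 47.1 tcp [546.9 -92.  105.5] F [-1.6  4.6  8.9]
blue [(np.float64(17.5), '+'), (np.float64(30.6), '-')] red [(np.float64(33.9), '+'), (np.float64(41.3), '-')] bright [(np.float64(14.8), '-'), (np.float64(74.4), '+'), (np.float64(84.3), '-'), (np.float64(91.0), '+')]
t 14.13 mean [546.8 -92.  105.5  -1.5   4.5   9.5  47. ] sd [0.  0.  0.  0.2 0.1 0.8 0.2] [  2.7 -57.2]
```

```bash
python3 -m creep '[[[0,-4,0,0,0,0,65],[0,-9.3,0,0,0,0,78],[0,-9.3,0,0,0,0,80],[0,-9.3,0,0,0,0,80],[0,-9.3,0,0,0,0,80]]]' 30; python3 pad.py; python3 -m creep '[[[0,1.5,0,0,0,0,74],[0,4,0,0,0,0,68],[0,6.5,0,0,0,0,62],[0,9.3,0,0,0,0,55],[0,9.3,0,0,0,0,55]]]' 30; python3 pad.py
```

```text
time: 14.55
tcp_pos: [0.5456, -0.083, 0.1042]
orientation: [2.197, 0.053, -2.197]
wrist_force: [-1.2, 0.0, -0.3]
gripper_width: 0.799
t 14.65 w mm 67.8 tcp [545.6 -83.2 104.2] F [-0.3  0.2  0.1]
blue [(np.float64(17.4), '+'), (np.float64(30.6), '-')] red [(np.float64(33.3), '+'), (np.float64(41.3), '-')] bright [(np.float64(14.4), '-'), (np.float64(74.5), '+'), (np.float64(84.2), '-')]
time: 15.07
tcp_pos: [0.5467, -0.092, 0.1052]
orientation: [2.2, 0.053, -2.197]
wrist_force: [0.5, 3.3, 8.2]
gripper_width: 0.552
t 15.17 w mm 47.0 tcp [546.7 -92.  105.1] F [-1.   4.8  7.3]
blue [(np.float64(29.5), '+'), (np.float64(42.4), '-')] red [(np.float64(45.9), '+'), (np.float64(53.0), '-')] bright [(np.float64(26.2), '-'), (np.float64(74.5), '+'), (np.float64(84.3), '-')]
```

```bash
python3 -m creep '[[[0,-4,0,0,0,0,65],[0,-9.3,0,0,0,0,78],[0,-9.3,0,0,0,0,80],[0,-9.3,0,0,0,0,80],[0,-9.3,0,0,0,0,80]]]' 30; python3 pad.py; python3 -m creep '[[[0,1,0,0,0,0,75],[0,2,0,0,0,0,72],[0,3.5,0,0,0,0,69],[0,5,0,0,0,0,65],[0,5,0,0,0,0,65]]]' 30; python3 pad.py pics/pad3.png
```

```text
time: 15.58
tcp_pos: [0.5456, -0.083, 0.1041]
orientation: [2.197, 0.053, -2.197]
wrist_force: [-0.2, -0.3, -0.1]
gripper_width: 0.8
t 15.68 w mm 68.1 tcp [545.7 -83.1 104.2] F [ 0.4 -0.  -0.6]
blue [(np.float64(29.3), '+'), (np.float64(42.4), '-')] red [(np.float64(45.8), '+'), (np.float64(53.1), '-')] bright [(np.float64(26.2), '-'), (np.float64(74.4), '+'), (np.float64(84.2), '-'), (np.float64(91.0), '+')]
time: 16.1
tcp_pos: [0.5462, -0.0877, 0.105]
orientation: [2.199, 0.053, -2.197]
wrist_force: [-0.9, 4.0, 5.0]
gripper_width: 0.654
t 16.20 w mm 55.2 tcp [546.2 -87.8 104.8] F [-1.8  5.   5.8]
blue [(np.float64(34.5), '+'), (np.float64(47.7), '-')] red [(np.float64(49.9), '+'), (np.float64(58.5), '-')] bright [(np.float64(32.0), '-'), (np.float64(74.5), '+'), (np.float64(84.1), '-'), (np.float64(91.0), '+')]
[[-10, 81, 86, 96], [-8, 81, 86, 95], [-6, 81, 86, 95], [-4, 81, 85, 95], [-2, 84, 87, 98], [0, 84, 88, 99], [2, 83, 87, 98], [4, 83, 86, 96], [6, 83, 86, 96], [8, 84, 87, 97], [10, 86, 89, 99], [12, 84, 89, 100], [14, 81, 85, 93], [16, 79, 80, 87], [18, 78, 78, 84], [20, 79, 79, 85], [22, 80, 79, 86], [24, 76, 78, 85], [26, 77, 78, 85], [28, 77, 79, 86], [30, 77, 78, 84], [32, 62, 54, 54], [34, 67, 46, 34], [36, 78, 45, 24], [38, 79, 47, 23], [40, 80, 48, 23], [42, 81, 48, 24], [44, 83, 49, 25], [46, 85, 50, 22], [48, 69, 42, 38], [50, 39, 27, 74], [52, 23, 24, 85], [54, 18, 24, 88], [56, 19, 25, 85], [58, 15, 19, 68], [60, 14, 15, 45], [62, 17, 16, 28], [64, 25, 23, 25], [66, 22, 21, 21], [68, 19, 18, 18], [70, 19, 18, 18], [72, 22, 28, 32], [74, 35, 51, 62], [76, 54, 79, 98], [78, 64, 93, 116], [80, 68, 99, 122], [82, 62, 90, 113], [84, 38, 58, 78], [86, 27, 41, 61], [88, 22, 33, 54], [90, 24, 36, 57]]
```

View pics/pad3.png

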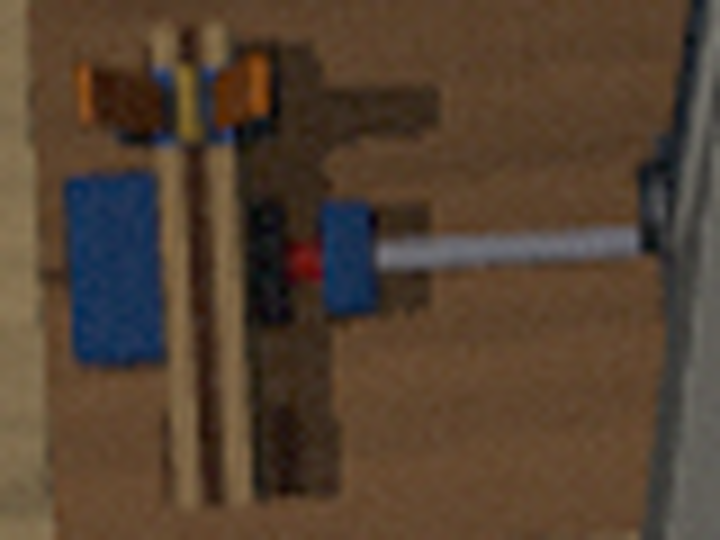

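```bash
python3 -m creep '[[[0,0.5,0,0,0,0,64],[0,1,0,0,0,0,63],[0,1.5,0,0,0,0,62],[0,2.1,0,0,0,0,60],[0,2.1,0,0,0,0,60]]]' 30; python3 pad.py|head -2;  python3 -m creep '[[[0,0.5,0,0,0,0,59],[0,1,0,0,0,0,58],[0,1.5,0,0,0,0,57],[0,2.1,0,0,0,0,55],[0,2.1,0,0,0,0,55]]]' 30; python3 pad.py pics/pad4.png
```

```text
time: 16.62
tcp_pos: [0.5464, -0.0898, 0.1053]
orientation: [2.199, 0.053, -2.197]
wrist_force: [-2.4, 4.3, 10.2]
gripper_width: 0.601
t 16.72 w mm 51.1 tcp [546.4 -89.8 105.3] F [-1.9  4.4 10.2]
blue [(np.float64(37.4), '+'), (np.float64(50.6), '-')] red [(np.float64(53.4), '+'), (np.float64(61.6), '-')] bright [(np.float64(33.3), '-'), (np.float64(75.4), '+'), (np.float64(85.4), '-')]
time: 17.13
tcp_pos: [0.5467, -0.0919, 0.1057]
orientation: [2.199, 0.053, -2.196]
wrist_force: [-4.3, 4.6, 15.4]
gripper_width: 0.552
t 17.23 w mm 47.1 tcp [546.7 -91.9 105.7] F [-3.5  5.4 14.4]
blue [(np.float64(40.4), '+'), (np.float64(53.7), '-')] red [(np.float64(57.0), '+'), (np.float64(61.7), '-')] bright [(np.float64(37.7), '-'), (np.float64(75.5), '+'), (np.float64(85.4), '-')]
[[-10, 80, 85, 95], [-8, 80, 85, 95], [-6, 81, 86, 95], [-4, 82, 86, 96], [-2, 82, 87, 96], [0, 83, 88, 97], [2, 84, 88, 98], [4, 84, 87, 97], [6, 84, 86, 96], [8, 84, 87, 97], [10, 86, 90, 99], [12, 85, 89, 99], [14, 84, 89, 99], [16, 84, 89, 99], [18, 83, 88, 98], [20, 81, 84, 92], [22, 79, 81, 87], [24, 76, 78, 84], [26, 77, 78, 84], [28, 76, 78, 83], [30, 76, 77, 82], [32, 80, 81, 86], [34, 81, 83, 89], [36, 77, 77, 82], [38, 55, 50, 51], [40, 64, 44, 31], [42, 76, 44, 22], [44, 80, 47, 25], [46, 80, 48, 24], [48, 81, 48, 24], [50, 83, 50, 23], [52, 86, 51, 23], [54, 67, 41, 36], [56, 39, 27, 58], [58, 22, 24, 82], [60, 18, 22, 79], [62, 15, 19, 61], [64, 13, 14, 33], [66, 14, 15, 21], [68, 15, 16, 16], [70, 16, 16, 15], [72, 16, 15, 14], [74, 27, 34, 40], [76, 44, 65, 81], [78, 62, 90, 112], [80, 68, 98, 121], [82, 64, 93, 116], [84, 48, 71, 93], [86, 33, 50, 71], [88, 23, 36, 57], [90, 21, 32, 54]]
```

View pics/pad4.png

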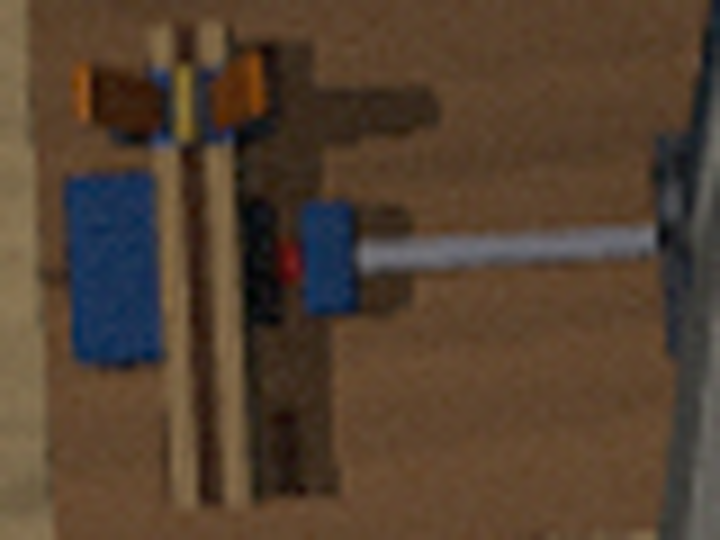

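```bash
python3 -m creep '[[[0,-4,0,0,0,0,65],[0,-9.3,0,0,0,0,78],[0,-9.3,0,0,0,0,80],[0,-9.3,0,0,0,0,80],[0,-9.3,0,0,0,0,80]]]' 30; python3 pad.py; python3 -m creep '[[[0,1,0,0,0,0,75],[0,1.5,0,0,0,0,73],[0,2,0,0,0,0,72],[0,2.6,0,0,0,0,71],[0,2.6,0,0,0,0,71]]]' 30; python3 pad.py
```

```text
time: 17.65
tcp_pos: [0.5456, -0.083, 0.1041]
orientation: [2.197, 0.053, -2.197]
wrist_force: [0.4, 0.1, 0.5]
gripper_width: 0.799
t 17.75 w mm 67.8 tcp [545.6 -83.1 104.1] F [ 0.3 -0.2  0.7]
blue [(np.float64(38.7), '+'), (np.float64(51.8), '-')] red [(np.float64(55.0), '+'), (np.float64(61.6), '-')] bright [(np.float64(35.4), '-'), (np.float64(75.5), '+'), (np.float64(85.5), '-')]
time: 18.17
tcp_pos: [0.5459, -0.0853, 0.1044]
orientation: [2.198, 0.053, -2.197]
wrist_force: [-0.8, 3.7, 3.3]
gripper_width: 0.71
t 18.27 w mm 60.7 tcp [545.9 -85.3 104.4] F [-0.6  3.4  2.9]
blue [(np.float64(38.7), '+'), (np.float64(51.9), '-')] red [(np.float64(54.9), '+'), (np.float64(61.6), '-')] bright [(np.float64(35.4), '-'), (np.float64(75.6), '+'), (np.float64(85.4), '-')]
```

```bash
python3 -m creep '[[[0,0.5,0,0,0,0,70],[0,1,0,0,0,0,69],[0,1.5,0,0,0,0,68],[0,2.1,0,0,0,0,66],[0,2.1,0,0,0,0,66]]]' 30; python3 pad.py; python3 -m creep '[[[0,0.5,0,0,0,0,65],[0,1,0,0,0,0,64],[0,1.3,0,0,0,0,63],[0,1.3,0,0,0,0,63],[0,1.3,0,0,0,0,63]]]' 30; python3 pad.py
```

```text
time: 18.68
tcp_pos: [0.546, -0.0872, 0.1045]
orientation: [2.198, 0.053, -2.197]
wrist_force: [-0.8, 6.5, 5.1]
gripper_width: 0.663
t 18.78 w mm 56.1 tcp [546.  -87.2 104.5] F [-0.7  7.4  6.2]
blue [(np.float64(38.6), '+'), (np.float64(51.8), '-')] red [(np.float64(54.9), '+'), (np.float64(61.7), '-')] bright [(np.float64(35.2), '-'), (np.float64(75.5), '+'), (np.float64(85.6), '-')]
time: 19.2
tcp_pos: [0.5461, -0.0885, 0.105]
orientation: [2.198, 0.053, -2.197]
wrist_force: [-3.2, 7.4, 12.0]
gripper_width: 0.636
t 19.30 w mm 54.0 tcp [546.1 -88.5 105. ] F [-2.8  7.8 12.3]
blue [(np.float64(40.5), '+'), (np.float64(53.6), '-')] red [(np.float64(57.1), '+'), (np.float64(61.7), '-')] bright [(np.float64(37.6), '-'), (np.float64(75.5), '+'), (np.float64(85.5), '-')]
```

```bash
python3 -m creep '[[[0,0.3,0,0,0,0,62],[0,0.7,0,0,0,0,61.5],[0,1,0,0,0,0,60.5],[0,1.3,0,0,0,0,60],[0,1.3,0,0,0,0,60]]]' 30; python3 pad.py pics/pad5.png | head -2
```

```text
time: 19.72
tcp_pos: [0.5462, -0.0897, 0.1054]
orientation: [2.198, 0.053, -2.197]
wrist_force: [-4.0, 7.8, 16.8]
gripper_width: 0.607
t 19.82 w mm 51.6 tcp [546.2 -89.7 105.4] F [-3.3  7.6 16.9]
blue [(np.float64(42.7), '+'), (np.float64(56.2), '-')] red [(np.float64(58.4), '+'), (np.float64(61.9), '-')] bright [(np.float64(40.3), '-'), (np.float64(75.5), '+'), (np.float64(85.5), '-')]
```

View pics/pad5.png

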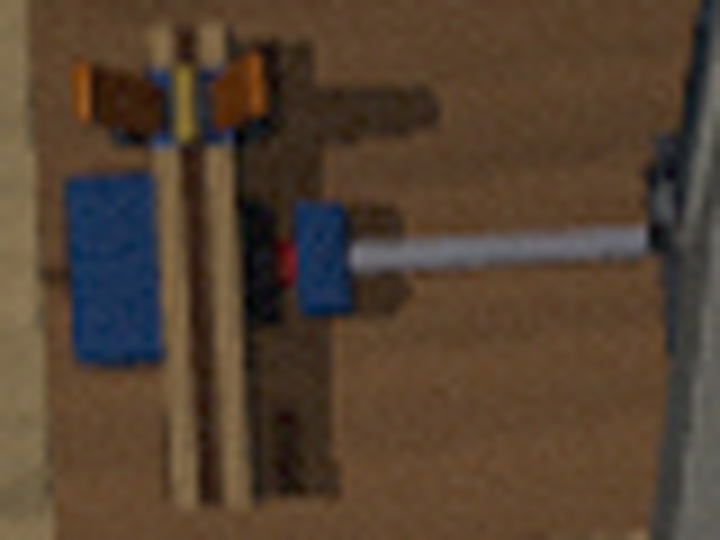

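```bash
python3 -m creep '[[[0,0,0,0,0,0,60],[0,0,0,0,0,0,60],[0,0,0,0,0,0,60],[0,0,0,0,0,0,60],[0,0,0,0,0,0,60]]]' 30; python3 -m creep '[[[0,0,0,0,0,0,60],[0,0,0,0,0,0,60],[0,0,0,0,0,0,60],[0,0,0,0,0,0,60],[0,0,0,0,0,0,60]]]' 30;python3 pad.py; python3 - <<'E'
from h import *
ps=robot.get_image("side");pt=robot.get_image("top")
cv2.imwrite("pics/fin.png",cv2.resize(ps["frame"][150:270,225:345],None,fx=5,fy=5,interpolation=cv2.INTER_CUBIC))
cv2.imwrite("pics/fint.png",pt["frame"])
E
```

```text
time: 20.23
tcp_pos: [0.5462, -0.0897, 0.1054]
orientation: [2.198, 0.053, -2.197]
wrist_force: [-3.3, 7.7, 16.0]
gripper_width: 0.606
time: 20.65
tcp_pos: [0.5462, -0.0897, 0.1054]
orientation: [2.198, 0.053, -2.197]
wrist_force: [-3.3, 7.5, 16.2]
gripper_width: 0.605
t 20.75 w mm 51.0 tcp [546.2 -89.7 105.4] F [-5.8  7.7 17.1]
blue [(np.float64(42.8), '+'), (np.float64(56.2), '-')] red [(np.float64(58.3), '+'), (np.float64(61.7), '-')] bright [(np.float64(40.3), '-'), (np.float64(75.6), '+'), (np.float64(85.4), '-')]
```

View pics/fin.png

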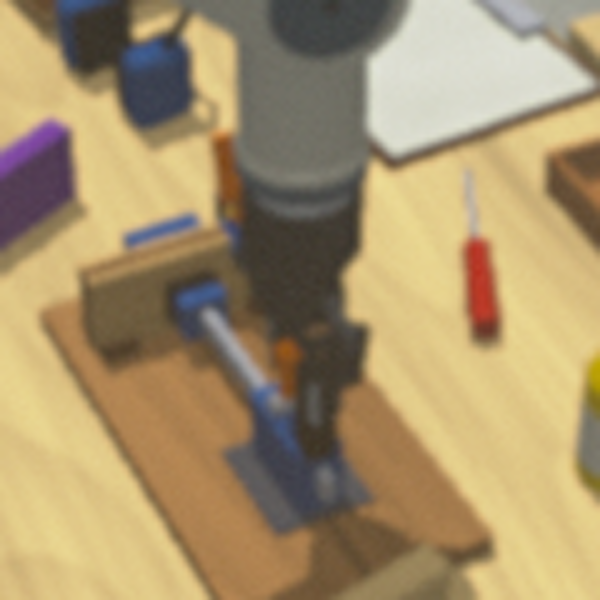

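View pics/fint.png

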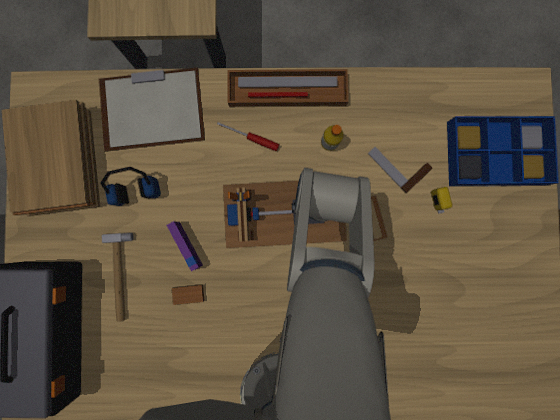

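The side view shows the fingers still on trigger and handle at about (300,380), and the pad against the blank at (200,300). In the top view the clip sits on the tape at (240,196), and the bystanders are where they were. The readings have not changed over the last 0.9 s, so I hand it in.

```bash
python3 -c "
from rig import robot
print(robot.job_done())"
```

```text
the job is handed in; nothing more can be done
None
```

The spring clamp is clipped on the blank's top edge over the blue tape. The bar clamp presses the blank against its stop, with the gripper still squeezing the trigger. I handed the job in at about 21 s.

- **Pumping:** I made three full squeezes, then a partial fourth that I held.
- **Spring:** in the top camera it is squashed about 5 mm out of 10 (estimates 4.4 to 5.4 mm), with red still showing. That is about 8 N on the pad, worked out from the given spring rate.
- **Blank and other things:** the blank moved about 1 mm until it met the stop. In the final top view the other things look unmoved.
- **Holding:** the jaw, opening and pose stayed steady for 0.9 s before I handed in. The wrist force was about 19 N.

**Disagreements in the checks:**
- After the third squeeze the jaw slipped back about 1.8 mm when released. I had expected its friction to hold it, and I did not find out why. The fourth squeeze made up for it.
- The side camera put the spring clamp 2 to 3 mm off from the top camera. I went mostly by the top camera, which shows tape on both sides of the jaws.

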